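# Pin the rivet slide at its work station

### The job

Lock the sliding nest of the rivet fixture at its work station: take the red-knobbed locating pin from the wooden block, stand it in the brass bush of the nest, and, with the pin tip bearing lightly on the strip underneath, slide the nest to the right along its rails until the tip drops into the blind hole hidden there. Press the pin fully home, collar down on the bush, and let go; stay gentle with the pin, and stop pulling sideways as soon as it has dropped. Do not push the tools and combs lying about.

Things in the scene. Friction and masses are not known exactly. Their poses are not given: they have to be found in the camera images.
- slide_base: painted green-grey base of the slide, fixed to the table, 270 (x) x 280 (y) mm, with end stops and two rails; origin on its underside, x axis away from the robot, y axis along the rails (left). The flat top of the steel index strip, on which the pin tip slides, is 30 mm above this origin
- strip_top (a point): point on the strip's flat top right under the bush when the nest is at its left end stop. The strip has one blind hole, 13.5 mm across, 1.5 mm chamfer, 15 mm deep, on the line from this point along the base's -y, hidden under the nest. The strip is clamped differently every time, so the hole's place is unknown: 28 to 72 mm from this point
- nest (a joint): travel of the nest along its rails in m: 0 at the left end stop, growing to the right (base -y), 0.080 at the right end stop; it starts between 0 and 0.012. Rail friction is about 4 N and nothing else holds it; pulling the pin sideways in the bush takes it along
- bush_top (a point): centre of the top rim of the brass guide bush (28 mm outside, bore 13.5 mm right through), 28 mm above the strip, at the near left corner of the aluminium nest plate and 14 mm proud of it; axes as the base's. The grey rivet fixture (205 x 126 mm, pins up to 17 mm above the bush rim) is screwed to the nest; its near edge is 29 mm beyond the bush's centre
- pin_tip (a point): tip of the loose locating pin, z axis from tip to knob. Steel shank 12 mm across, 2 mm chamfer, 40 mm from tip to the underside of its 20 mm wide, 5 mm thick collar. Tip on the strip: collar 12 mm above the bush; fully home: collar on the bush, tip 12 mm down the hole. About 70 g
- pin_knob (a point): centre of the pin's red fluted knob, 18 mm across and 40 mm tall, to grip; 65 mm from the tip on the axis. The pin is made for finger force: 5 to 8 N bearing and about 6 N of pull slide it along; 20 N sideways at the knob, with the pin in the hole, is levered to some 80 N in bush and hole and counts as forcing it
- rest_block: wooden block 60 x 60 x 42 mm, fixed, in whose 15 mm bore the pin stands upright at the start, collar on the block's top; origin at the centre of its underside
Things that resemble listed ones, but are neither listed nor needed, are in the scene too. There is more than one size of the part that bears pin_tip; the job needs the middle-sized.

How it is judged (in metres and radians):
On the way, in this order (a step that is already met when the one before it is completed fails the run):
1. the pin stands in the nest's bush with its tip down on the strip, nest not yet pinned (z of pin_tip in the frame of slide_base between 0.026 and 0.034 m and horizontal distance between pin_tip and bush_top below 0.004 m), for 0.2 s.
2. the nest has been slid along and the pin has dropped into the blind hole (z of pin_tip in the frame of slide_base below 0.0225 m and horizontal distance between pin_tip and bush_top below 0.004 m), for 0.2 s.
At the end, for the whole second after the job is handed in: the pin stands in the nest's bush (axis within 4 mm of the bush's, within 4 degrees of upright) with its tip at least 9.5 mm down in the strip's blind hole, that is its collar within 2.5 mm of the bush, at rest and released (z of pin_tip in the frame of slide_base below 0.0205 m and horizontal distance between pin_tip and bush_top below 0.004 m and angle between pin_tip's own z axis and vertical below 0.07 rad and linear speed of locating_pin below 0.01 m/s); the robot touches nothing.
It fails at once if the pin is forced: more than 80 N of contact, summed, between the pin and the slide (strip, hole, bush, nest), which takes some 20 to 25 N at the knob (contact force between locating_pin and slide_base above 80 N).
It fails at once if a tool or comb lying about is pushed more than 30 mm (distance of any of comb_0, comb_1, file, mallet, marker, driver_red, pencil from where it was at the start of the episode above 0.03 m).
It also fails if it takes over 69 s, if anything falls off the work surface, if the arm or the gripper's body presses on something with over 40 N, if the wrist force passes 120 N, or if a joint passes its speed limit or range.

### The arm

A 6-joint arm with a two-finger parallel gripper is mounted at the origin on a cart in front of the work surface, level with it; the furniture and walls round the work are solid. World frame = base frame: x ahead of the robot, y to its left, z up, the work surface at z = 0. Lengths are in mm, angles in rad, forces in N, time in s.
With the tool pointing down it reaches from about 300 to 775 mm from the base axis. Payload 14.6 kg.
Tool frame: the origin (TCP) lies midway between the tips of the shut fingers; the grasp point (between the pads) lies 19 mm behind it; z points along the fingers, y is the direction in which the jaws open and shut (so a half turn about z gives the same grasp; the last joint's range is limited). The gripper opens to 94 mm and grips with 3 to 60 N. Pads are 16 mm wide; open, the fingers measure 119 mm over their backs; the gripper's body (75 mm by 177 mm) begins 78 mm behind the grasp point.
Start: joints at [-1.325, 0.3, 1.521, -0, 1.321, -0.067], TCP at [169.241, -523.304, 205.446] pointing down, gripper open.
Joint ranges: [-3.03, 3.03], [-0.79, 2.21], [0.23, 2.52], [-1.04, 4.18], [0, 3.07], [-2.55, 2.55]. Speed limits (rad/s): [2.22, 2.22, 2.57, 3.14, 3.14, 3.14].

### API

Orientations are given as [roll, pitch, yaw] about the fixed x, y, z axes, in that order (R = Rz(yaw) Ry(pitch) Rx(roll)).
In Python, from cell import read_state, camera, get_calibration, sign_off gives the robot as it stands.
- The arm moves only by the tool carry_out, never from a script. Its argument "series" is a list of rows, each an object with "delta_pos": the shift along the world's x, y, z in mm, a list of three; "turn": the turn, a rotation vector about the world's x, y, z in rad, a list of three; "hand": the opening, from 0 (shut) to 1 (fully open). A call has 1 to 8 rows; each row is the pose to reach, as a shift and turn from the pose commanded when the call began; what a row does not reach only later rows make up. A row lasts 1/8 s, in which the tool goes at most 62.5 mm and 10.7 degrees, less where a joint would pass 70% of its speed; a pose out of reach is approached as far as the arm can. A call with a gripper value outside its range is refused whole. The fingers move at their own pace and stop on an object; "squeeze" is the grip in N (left out, the last holds). Time passes only in rows, so rows that repeat a pose let the fingers close. It gives the time, the measured TCP pose, the force and the opening at its end, in the units of the state.
- read_state(): the state, without advancing time (a new reading comes with each control period).
- camera(name): name is "scene" or "side" or "wrist"; returns the picture (400x640x3 uint8, red, green, blue); there is no depth.
- get_calibration(name): a dict with "intrinsics" (3x3 intrinsics, pixels), "pose" (4x4, takes a point from camera to world coordinates). Camera axes: x right, y down, z forward; pixel columns grow to the right and rows downward; lengths in mm; the calibration is good to about 2 mm. A picture is of the moment at which its call begins: read the wrist's pose just before it. get_calibration takes no time and is no camera call; for the wrist camera it gives the pose at the moment of the call.
- sign_off(): hands the job in, once; it reports no verdict.
The state is a dict: "clock": time; "joints": joint angles; "qd": joint speeds; "effort": joint torques, N m; "eef_pos": TCP position; "eef_rot": TCP orientation; "wrist_force": force on the tool from outside, world axes, zero at the start; "moment": the same for the moment, N m; "finger_gap": finger opening in mm.
Only numpy, scipy, OpenCV 4.12 (cv2) and the standard library are available. Lean on these libraries where they do the work, as an engineer would, in place of code of your own. Each camera call takes 0.05 s, during which the arm holds its last target.

## Working session

There is one attempt and no reset: what is moved stays moved. The work goes in short steps, Python scripts to look and compute and a tool call to move; the robot and the scene stay as the last step left them, time stands still between calls to the robot, and variables do not carry over. Pictures are saved under pics/ and viewed, and the job is handed in when it is done.

Besides the shell and the picture viewer there is one more tool, called after ">>>" as name(argument=value, ...), one argument or row to a line, values as JSON. carry_out: Moves the arm, as the interface text tells. Its arguments: {"type":"object","properties":{"series":{"type":"array"},"squeeze":{"type":"number"}},"required":["series"]}

```bash
mkdir -p pics; ls; python3 - <<'E'
from cell import *
import cv2
s=read_state();print(s)
for n in("scene","side","wrist"):
    c=get_calibration(n);print(n,c)
    cv2.imwrite(f"pics/{n}0.png",camera(n)[:,:,::-1])
E
```

```text
pics
{'clock': 0.0, 'joints': array([-1.32459905e+00,  3.00499391e-01,  1.52158742e+00, -2.28806972e-05,
        1.32069574e+00, -6.66212045e-02]), 'qd': array([-0.00172763,  0.00092279, -0.0015121 , -0.00109591, -0.00111579,
       -0.00088403]), 'effort': array([ 7.69855487e-04, -5.31806982e+01, -3.52738130e+01,  7.08738528e-02,
        2.43731408e-02, -6.63913033e-05]), 'eef_pos': array([ 169.17338269, -523.05672202,  204.86813149]), 'eef_rot': array([-3.14040392e+00, -5.71008017e-05,  3.12824121e-01]), 'wrist_force': array([-0.14636401, -0.32245473,  0.44043134]), 'moment': array([-0.00408138,  0.03786067,  0.00227604]), 'finger_gap': 94.06725044129905}
scene {'intrinsics': array([[475.4893698 ,   0.        , 320.60286493],
       [  0.        , 475.4893698 , 205.33698719],
       [  0.        ,   0.        ,   1.        ]]), 'pose': array([[-8.11265385e-01, -4.03139426e-01,  4.23470279e-01,
         1.88206880e+02],
       [-5.84638260e-01,  5.67789262e-01, -5.79494141e-01,
         6.31622057e+02],
       [-6.82494199e-03, -7.17700465e-01, -6.96318507e-01,
         7.32262823e+
[... 442 characters left out ...]
],
       [-6.55745871e-03, -7.29886928e-01, -6.83536445e-01,
         6.40141386e+02],
       [ 0.00000000e+00,  0.00000000e+00,  0.00000000e+00,
         1.00000000e+00]])}
wrist {'intrinsics': array([[329.0579073 ,   0.        , 322.58495833],
       [  0.        , 329.0579073 , 195.2897504 ],
       [  0.        ,   0.        ,   1.        ]]), 'pose': array([[ 3.08339057e-01, -9.12315657e-01, -2.69457172e-01,
         2.47799353e+02],
       [-9.51275834e-01, -2.96051767e-01, -8.61837573e-02,
        -4.97030530e+02],
       [-1.14648054e-03,  2.82901914e-01, -9.59148160e-01,
         3.84000085e+02],
       [ 0.00000000e+00,  0.00000000e+00,  0.00000000e+00,
         1.00000000e+00]])}
```

View pics/scene0.png

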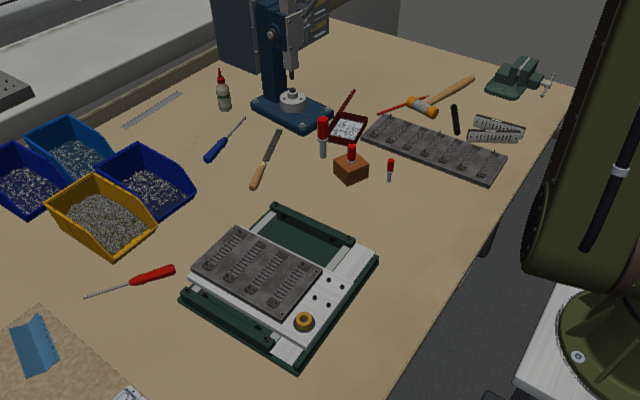

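View pics/side0.png

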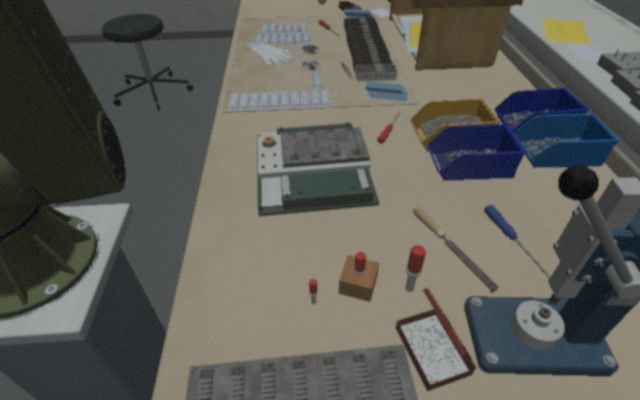

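View pics/wrist0.png

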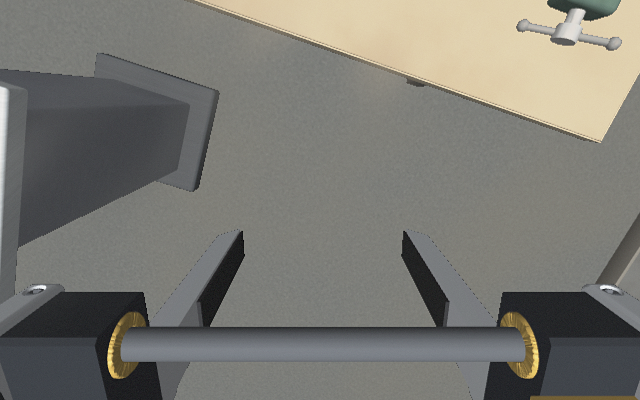

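The scene view shows the pin in the wooden block at scene (351,155) and side (360,262). A larger and a smaller decoy stand on either side. The bush is at scene (303,321) and side (268,141). Next I measure the positions.

```bash
cat > h.py <<'E'
import numpy as np, cv2
from cell import *
def ray(n,u,v,c=None):
    c=c or get_calibration(n);K=c["intrinsics"];P=c["pose"]
    d=P[:3,:3]@np.linalg.solve(K,[u,v,1.]);return P[:3,3],d/np.linalg.norm(d)
def onz(n,u,v,z,c=None):
    o,d=ray(n,u,v,c);return o+d*(z-o[2])/d[2]
def tri(rs):
    A=np.zeros((3,3));b=np.zeros(3)
    for o,d in rs:
        M=np.eye(3)-np.outer(d,d);A+=M;b+=M@o
    p=np.linalg.solve(A,b);return p,[np.linalg.norm((np.eye(3)-np.outer(d,d))@(p-o)) for o,d in rs]
def blobs(img,lo,hi,box,lo2=None,hi2=None,amin=15):
    hsv=cv2.cvtColor(img,cv2.COLOR_RGB2HSV);m=cv2.inRange(hsv,lo,hi)
    if lo2 is not None:m|=cv2.inRange(hsv,lo2,hi2)
    x0,y0,x1,y1=box;k=np.zeros_like(m);k[y0:y1,x0:x1]=m[y0:y1,x0:x1]
    n,l,st,ce=cv2.connectedComponentsWithStats(k)
    return [(st[i].tolist(),ce[i].round(2).tolist()) for i in range(1,n) if st[i][4]>=amin],k
RED=((0,150,60),(6,255,255));RED2=((172,150,60),(180,255,255))
def proj(n,p):
    c=get_calibration(n);P=np.linalg.inv(c["pose"]);q=c["intrinsics"]@(P[:3,:3]@np.array(p,float)+P[:3,3]);return q[:2]/q[2]
E
python3 - <<'E'
from h import *
S=cv2.imread("pics/scene0.png")[:,:,::-1].copy();D=cv2.imread("pics/side0.png")[:,:,::-1].copy()
a,_=blobs(S,*RED,(335,135,368,172),*RED2);b,_=blobs(D,*RED,(345,245,375,280),*RED2)
print(a,b)
print(tri([ray("scene",*a[0][1]),ray("side",*b[0][1])]))
print("z67",onz("scene",*a[0][1],67),onz("side",*b[0][1],67))
Y=((15,90,70),(32,255,255))
a,_=blobs(S,*Y,(285,305,322,336));b,_=blobs(D,*Y,(256,130,282,152));print(a,b)
for n,im,box in(("scene",S,(230,270,390,380)),("side",D,(245,110,395,220))):
    x0,y0,x1,y1=box;cv2.imwrite(f"pics/{n}c.png",cv2.resize(im[y0:y1,x0:x1,::-1],None,fx=5,fy=5,interpolation=cv2.INTER_CUBIC))
x0,y0,x1,y1=330,240,430,310;cv2.imwrite(f"pics/sidek.png",cv2.resize(D[y0:y1,x0:x1,::-1],None,fx=7,fy=7,interpolation=cv2.INTER_CUBIC))
x0,y0,x1,y1=310,105,410,190;cv2.imwrite(f"pics/scenek.png",cv2.resize(S[y0:y1,x0:x1,::-1],None,fx=6,fy=6,interpolation=cv2.INTER_CUBIC))
E
```

```text
[([347, 143, 9, 18, 136], [351.21, 151.33])] [([356, 253, 9, 12, 71], [359.87, 257.44])]
(array([635.71074388, -97.31359773,  74.48649187]), [np.float64(1.4327558020347655), np.float64(1.4327558020348279)])
z67 [ 639.15334296 -105.41538581   67.        ] [638.32128668 -90.66605908  67.        ]
[([296, 312, 16, 17, 186], [303.32, 319.65])] [([264, 137, 9, 8, 59], [268.31, 140.59])]
```

View pics/scenec.png

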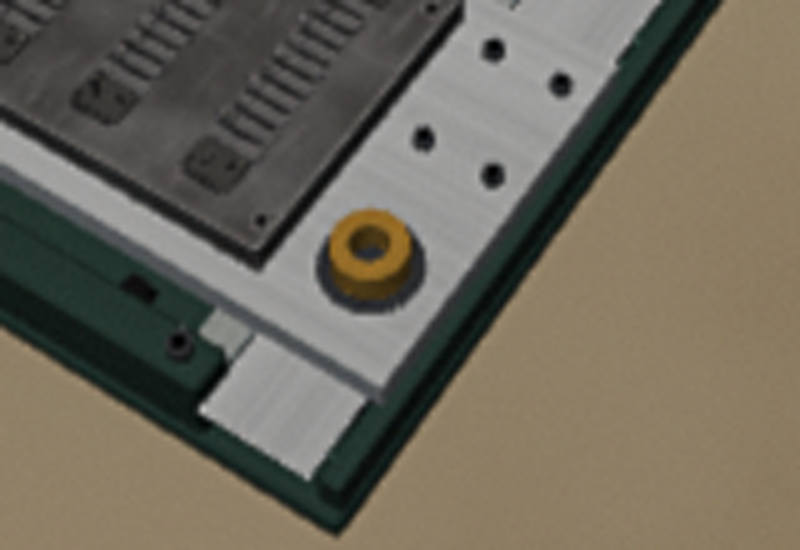

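View pics/sidec.png

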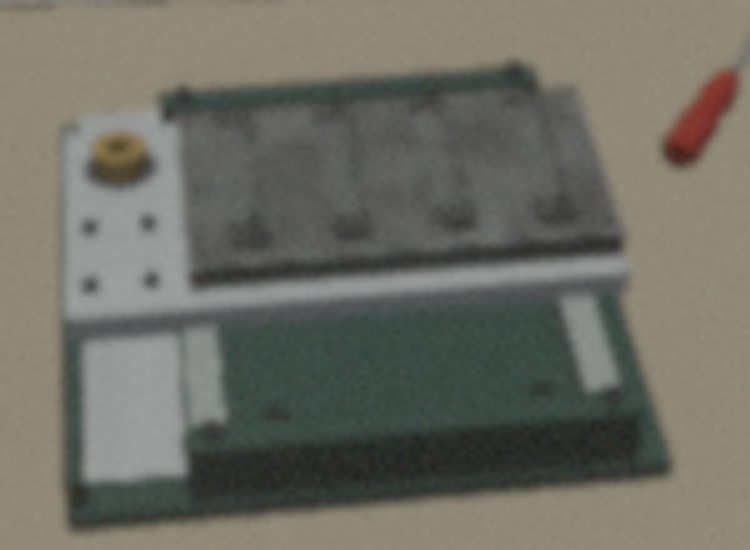

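View pics/scenek.png

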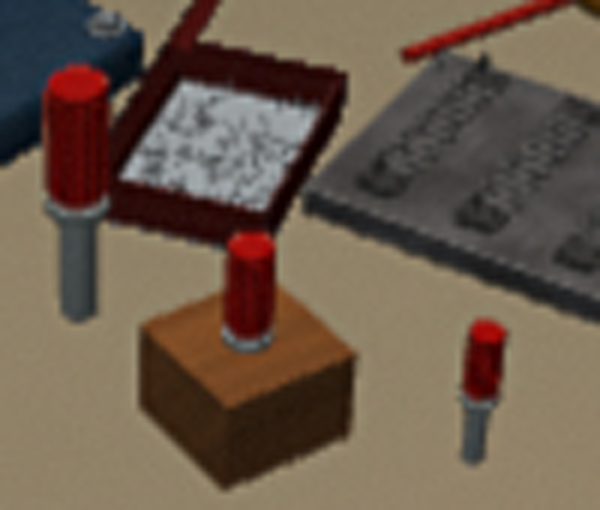

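View pics/sidek.png

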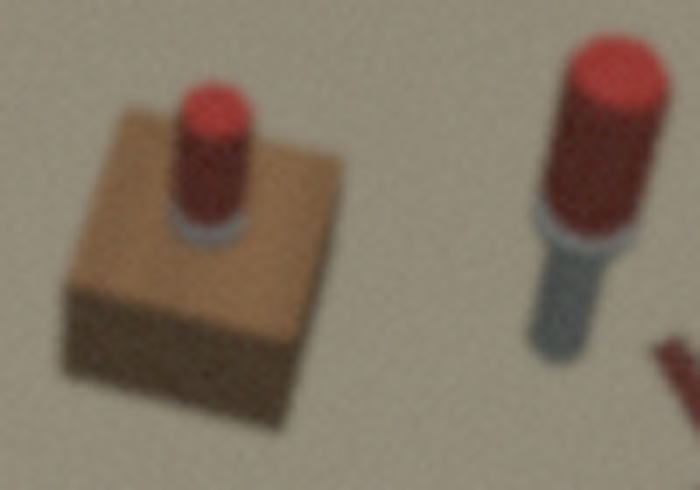

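```bash
python3 - <<'E'
from h import *
print("knobtop",tri([ray("scene",351.8,145.5),ray("side",361,255.4)]),onz("scene",351.8,145.5,87),onz("side",361,255.4,87))
print("bush",tri([ray("scene",304.2,318.6),ray("side",268.8,139.4)]),onz("scene",304.2,318.6,58),onz("side",268.8,139.4,58))
print("collar bottom block top", onz("scene",310+248/6,105+335/6,45),onz("side",330+208/7,240+222/7,45))
print("base edge near right/far right z0",onz("side",259,215,0),onz("side",379,204,0))
print("base near-left",onz("scene",298,376.6,0))
# plate right edge z=44: side (65,322)->(625,285)crop top edge ; 
p=onz("side",245+68/5,110+318/5,44);q=onz("side",245+625/5,110+272/5,44);print("plate right edge",p,q,np.degrees(np.arctan2(*(q-p)[1::-1])))
p=onz("scene",230+385/5,270+385/5,44);q=onz("scene",230+615/5,270+65/5,44);print("plate near edge",p,q,np.degrees(np.arctan2(*(q-p)[1::-1])))
# block edge
for a,b in(((140,328),(228,408)),((228,408),(355,352))):
    p=onz("scene",310+a[0]/6,105+a[1]/6,42);q=onz("scene",310+b[0]/6,105+b[1]/6,42);print("blk",p,q,np.linalg.norm(p-q))
E
```

```text
knobtop (array([ 637.04924818, -102.25329806,   86.68238641]), [np.float64(0.6137084817264915), np.float64(0.613708481726747)]) [ 636.12515761 -101.79987249   87.        ] [ 637.58682463 -102.18513277   87.        ]
bush (array([465.94417602, 301.40649281,  56.88730634]), [np.float64(0.8496532258594033), np.float64(0.8496532258593038)]) [464.60820635 301.83477312  58.        ] [466.85447541 300.32908577  58.        ]
collar bottom block top [ 634.42554232 -100.21693977   45.        ] [ 637.2006513  -105.35174671   45.        ]
base edge near right/far right z0 [444.62210874  97.0022449    0.        ] [713.40218886 110.39899962   0.        ]
base near-left [431.27031596 365.26410683   0.        ]
plate right edge [445.00636828 186.61845346  44.        ] [703.77108844 199.3147283   44.        ] 2.808961223668935
plate near edge [435.21748299 333.90753303  44.        ] [443.85050767 186.37810442  44.        ] -86.65102447311247
blk [672.68256996 -82.9659878   42.        ] [618.77275949 -62.78710629  42.        ] 57.562617419639956
blk [618.77275949 -62.78710629  42.        ] [ 597.43438603 -118.34310496   42.        ] 59.51298320325785
```

```bash
python3 - <<'E'
from h import *
for n,u,v,z in(("scene",323,157,0),("side",410,289,0),("scene",389,181,0),("side",313,301,0),("side",468,298,0),("side",480,370,0),("scene",300,133,0),("scene",252,100,0),("scene",298,47,130)):print(n,u,v,z,onz(n,u,v,z).round())
print(proj("side",[640,-102,300]),proj("scene",[640,-102,300]))
for z in(250,300,350,200): print(z,onz("side",578,183,z).round(),proj("scene",onz("side",578,183,z)))
print("large pin top",tri([ray("scene",323,118),ray("side",417,249)]))
E
```

```text
scene 323 157 0 [ 729. -120.    0.]
side 410 289 0 [ 732. -118.    0.]
scene 389 181 0 [ 551. -136.    0.]
side 313 301 0 [ 551. -130.    0.]
side 468 298 0 [ 832. -146.    0.]
side 480 370 0 [ 807. -276.    0.]
scene 300 133 0 [ 837. -168.    0.]
scene 252 100 0 [1048. -216.    0.]
scene 298 47 130 [ 974. -345.  130.]
[371.48352063 156.29320973] [354.46165347  55.84366867]
250 [ 941. -124.  250.] [248.52945778  37.04901423]
300 [ 890. -178.  300.] [279.030546    12.65672408]
350 [ 840. -232.  350.] [311.01191028 -12.9193705 ]
200 [992. -71. 200.] [219.40819711  60.33783051]
large pin top (array([ 727.17399264, -118.67221403,  115.44619042]), [np.float64(0.13033836342486352), np.float64(0.1303383634249259)])
```

>>> carry_out(
  series=[
    {"delta_pos":[230,200,0],"turn":[0,0,-0.26],"hand":1},
    {"delta_pos":[230,200,0],"turn":[0,0,-0.26],"hand":1},
    {"delta_pos":[230,200,0],"turn":[0,0,-0.26],"hand":1},
    {"delta_pos":[230,200,0],"turn":[0,0,-0.26],"hand":1},
    {"delta_pos":[230,200,0],"turn":[0,0,-0.26],"hand":1},
    {"delta_pos":[467.8,421.3,-45],"turn":[0,0,-0.26],"hand":1},
    {"delta_pos":[467.8,421.3,-45],"turn":[0,0,-0.26],"hand":1},
    {"delta_pos":[467.8,421.3,-45],"turn":[0,0,-0.26],"hand":1},
  ],
  squeeze=20,
)

```text
clock: 1.15
eef_pos: [536.4, -195.1, 179.4]
eef_rot: [-3.142, 0.0, 0.053]
wrist_force: [1.3, -1.8, 0.2]
finger_gap: 94.2
```

>>> carry_out(
  series=[
    {"delta_pos":[93,85,-25],"turn":[0,0,0],"hand":1},
    {"delta_pos":[93,85,-25],"turn":[0,0,0],"hand":1},
    {"delta_pos":[93,85,-25],"turn":[0,0,0],"hand":1},
    {"delta_pos":[93,85,-25],"turn":[0,0,0],"hand":1},
    {"delta_pos":[93,85,-25],"turn":[0,0,0],"hand":1},
  ],
)

```text
clock: 1.78
eef_pos: [627.7, -112.9, 155.3]
eef_rot: [3.141, -0.001, 0.051]
wrist_force: [-0.4, 0.1, 0.2]
finger_gap: 93.8
```

```bash
python3 - <<'E'
from h import *
s=read_state();print(s["eef_pos"],s["eef_rot"],s["wrist_force"],s["clock"])
c=get_calibration("wrist");im=camera("wrist");cv2.imwrite("pics/w1.png",im[:,:,::-1])
a,_=blobs(im,*RED,(0,0,640,400),*RED2,amin=60);print(a)
print("pred top",proj("wrist",[637,-102,87]), "bot",proj("wrist",[637,-102,47]))
E
```

```text
[ 627.6779036  -112.90667055  155.27957083] [ 3.14135137e+00 -5.07914810e-04  5.13881279e-02] [-0.39466093  0.12975294  0.18724898] 1.775
[([428, 7, 181, 78, 5718], [513.4, 43.11]), ([323, 46, 40, 43, 1217], [341.82, 66.57]), ([452, 49, 74, 18, 109], [483.39, 57.67]), ([575, 104, 65, 42, 626], [607.85, 123.15]), ([299, 173, 24, 33, 559], [310.46, 189.7]), ([334, 257, 16, 27, 331], [341.09, 270.24])]
pred top [310.211317   195.08268713] bot [311.8027256 182.5697831]
```

View pics/w1.png

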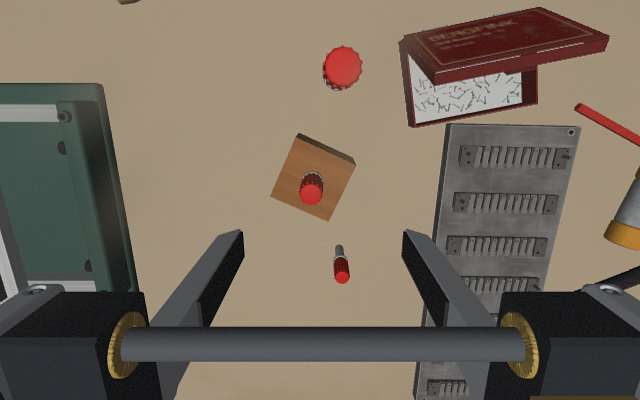

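The wrist view confirms the knob: its top is at (310,194), against a predicted (310,195). The jaws will be half open for the descent, to stay clear of the comb on the right.

>>> carry_out(
  series=[
    {"delta_pos":[9.3,10.9,0],"turn":[0,0,0],"hand":0.5},
    {"delta_pos":[9.3,10.9,0],"turn":[0,0,0],"hand":0.5},
    {"delta_pos":[9.3,10.9,-30],"turn":[0,0,0],"hand":0.5},
    {"delta_pos":[9.3,10.9,-55],"turn":[0,0,0],"hand":0.5},
    {"delta_pos":[9.3,10.9,-80],"turn":[0,0,0],"hand":0.5},
    {"delta_pos":[9.3,10.9,-99],"turn":[0,0,0],"hand":0.5},
    {"delta_pos":[9.3,10.9,-99],"turn":[0,0,0],"hand":0.5},
  ],
)

```text
clock: 2.7
eef_pos: [636.9, -100.8, 54.5]
eef_rot: [-3.141, 0.002, 0.053]
wrist_force: [-0.5, -0.5, 0.1]
finger_gap: 47.3
```

```bash
python3 - <<'E'
from h import *
s=read_state();print(s["eef_pos"],s["eef_rot"],s["wrist_force"],s["clock"])
im=camera("wrist");cv2.imwrite("pics/w2.png",im[:,:,::-1])
E
```

```text
[ 636.89233772 -100.77202523   54.4759311 ] [-3.14100953e+00  2.21951460e-03  5.28250782e-02] [-0.51453614 -0.51024594  0.13840932] 2.7
```

View pics/w2.png

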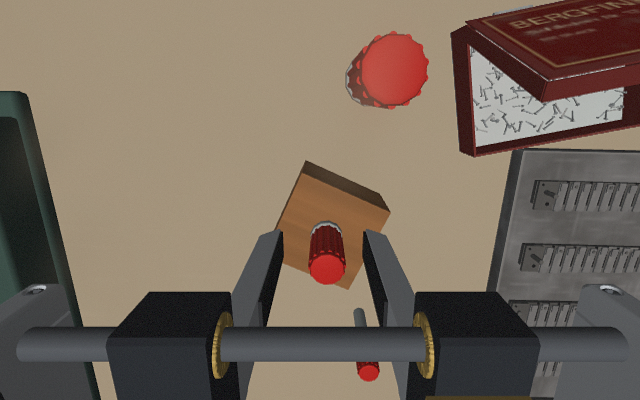

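The wrist view shows the knob, with its top at (327,269), centred between the fingers. Closing now.

>>> carry_out(
  series=[
    {"delta_pos":[0,0,0],"turn":[0,0,0],"hand":0.1},
    {"delta_pos":[0,0,0],"turn":[0,0,0],"hand":0.1},
    {"delta_pos":[0,0,0],"turn":[0,0,0],"hand":0.1},
    {"delta_pos":[0,0,0],"turn":[0,0,0],"hand":0.1},
    {"delta_pos":[0,0,0],"turn":[0,0,0],"hand":0.1},
  ],
  squeeze=25,
)

```text
clock: 3.38
eef_pos: [637.7, -101.1, 56.1]
eef_rot: [3.141, -0.001, 0.053]
wrist_force: [0.1, -2.0, 3.7]
finger_gap: 17.5
```

>>> carry_out(
  series=[
    {"delta_pos":[0,0,15],"turn":[0,0,0],"hand":0.1},
    {"delta_pos":[0,0,40],"turn":[0,0,0],"hand":0.1},
    {"delta_pos":[0,0,80],"turn":[0,0,0],"hand":0.1},
    {"delta_pos":[0,0,110],"turn":[0,0,0],"hand":0.1},
    {"delta_pos":[0,0,110],"turn":[0,0,0],"hand":0.1},
  ],
)

```text
clock: 4.0
eef_pos: [638.3, -100.8, 168.7]
eef_rot: [3.141, -0.004, 0.053]
wrist_force: [-0.2, -0.8, -0.7]
finger_gap: 17.4
```

```bash
python3 - <<'E'
from h import *
s=read_state();print(s["eef_pos"],s["eef_rot"],s["wrist_force"],s["clock"],s["finger_gap"])
im=camera("wrist");cv2.imwrite("pics/w3.png",im[:,:,::-1])
D=camera("side");x0,y0,x1,y1=320,150,440,300;cv2.imwrite(f"pics/s3.png",cv2.resize(D[y0:y1,x0:x1,::-1],None,fx=4,fy=4,interpolation=cv2.INTER_CUBIC))
E
```

```text
[ 638.3310951  -100.77848588  168.74725783] [ 3.14083594 -0.00428926  0.05294594] [-0.24055066 -0.79236342 -0.73553224] 4.0 17.363686177575968
```

View pics/w3.png

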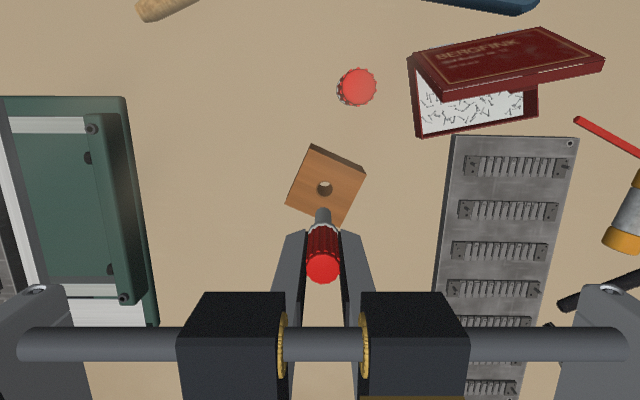

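View pics/s3.png

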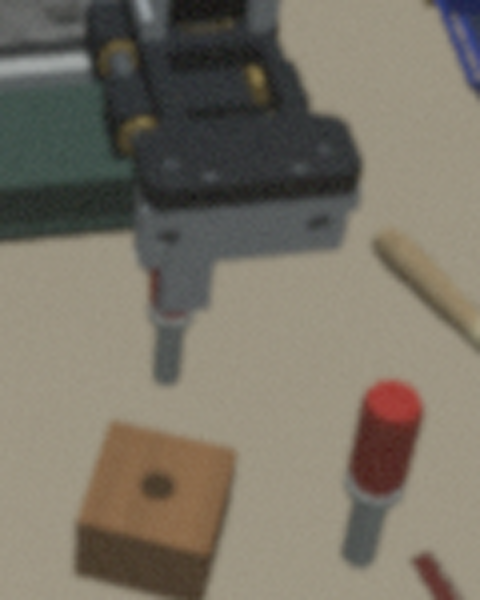

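>>> carry_out(
  series=[
    {"delta_pos":[-172,402,0],"turn":[0,0,0],"hand":0.1},
    {"delta_pos":[-172,402,0],"turn":[0,0,0],"hand":0.1},
    {"delta_pos":[-172,402,0],"turn":[0,0,0],"hand":0.1},
    {"delta_pos":[-172,402,0],"turn":[0,0,0],"hand":0.1},
    {"delta_pos":[-172,402,0],"turn":[0,0,0],"hand":0.1},
    {"delta_pos":[-172,402,0],"turn":[0,0,0],"hand":0.1},
    {"delta_pos":[-172,402,0],"turn":[0,0,0],"hand":0.1},
    {"delta_pos":[-172,402,0],"turn":[0,0,0],"hand":0.1},
  ],
)

```text
clock: 5.1
eef_pos: [463.1, 304.0, 164.2]
eef_rot: [3.141, 0.003, 0.058]
wrist_force: [-0.7, -0.9, -0.5]
finger_gap: 17.4
```

>>> carry_out(
  series=[
    {"delta_pos":[0,0,0],"turn":[0,0,0],"hand":0.1},
    {"delta_pos":[0,0,0],"turn":[0,0,0],"hand":0.1},
  ],
)

```text
clock: 5.35
eef_pos: [465.9, 299.9, 165.2]
eef_rot: [3.141, 0.001, 0.051]
wrist_force: [-0.1, 0.1, -1.4]
finger_gap: 17.4
```

```bash
python3 - <<'E'
from h import *
s=read_state();print(s["eef_pos"],s["eef_rot"],s["wrist_force"],s["clock"],s["finger_gap"])
im=camera("wrist");cv2.imwrite("pics/w4.png",im[:,:,::-1])
D=camera("side");x0,y0,x1,y1=230,60,350,180;cv2.imwrite(f"pics/s4.png",cv2.resize(D[y0:y1,x0:x1,::-1],None,fx=5,fy=5,interpolation=cv2.INTER_CUBIC))
D=camera("scene");x0,y0,x1,y1=240,220,360,350;cv2.imwrite(f"pics/c4.png",cv2.resize(D[y0:y1,x0:x1,::-1],None,fx=4,fy=4,interpolation=cv2.INTER_CUBIC))
E
```

```text
[465.92805521 299.88812524 165.21387358] [3.14108989e+00 8.31221459e-04 5.10831118e-02] [-0.14487765  0.08448204 -1.44811025] 5.35 17.439985375295926
```

View pics/w4.png

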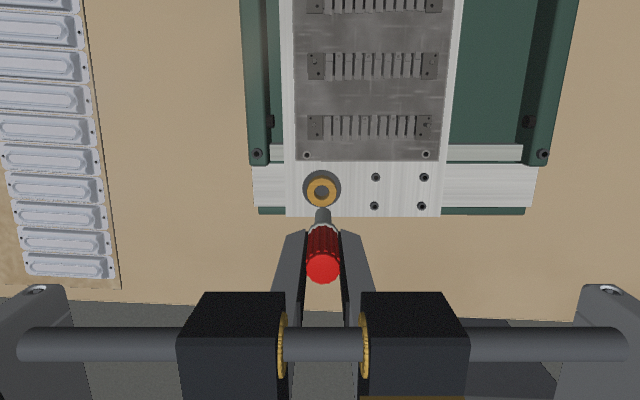

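View pics/s4.png

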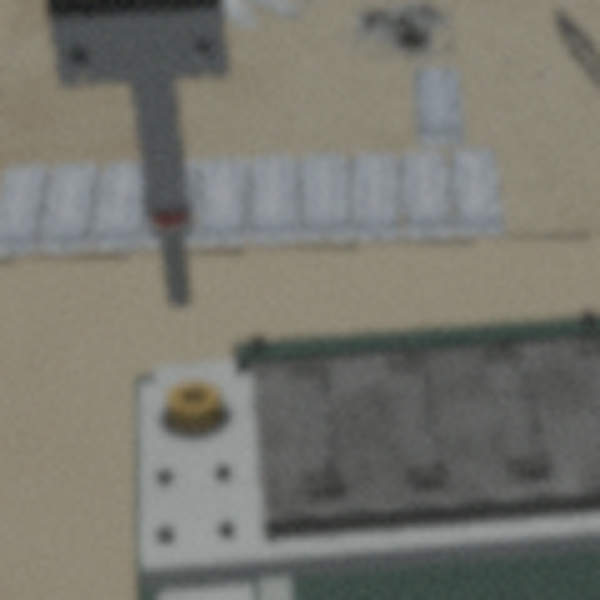

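View pics/c4.png

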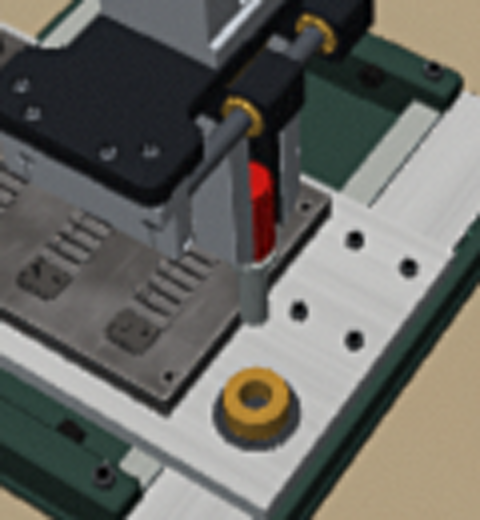

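```bash
python3 - <<'E'
from h import *
s=read_state();print(s["eef_pos"])
im=cv2.imread("pics/w4.png")[:,:,::-1].copy()
Y=((12,90,60),(34,255,255));a,m=blobs(im,*Y,(300,165,345,212));print(a)
ys,xs=np.nonzero(m);print(xs.min(),xs.max(),ys.min(),ys.max())
(x,y),r=cv2.minEnclosingCircle(np.argwhere(m)[:,::-1].astype(np.float32));print(x,y,r)
hsv=cv2.cvtColor(im,cv2.COLOR_RGB2HSV)
for v in range(166,214,3):print(v,[tuple(hsv[v,u]) [2] for u in range(302,344,3)])
print("bush wrist",onz("wrist",x,y,58),onz("wrist",321.5,190,58))
z=s["eef_pos"][2]
print("knob",onz("wrist",323,268,z+31))
kt,_=blobs(im,*RED,(290,225,360,290),*RED2);print(kt)
D=camera("side");S=camera("scene")
# tip ellipse centre ~ scene (240+255/4,220+317/4), side (230+180/5,60+302/5)
print("tip",tri([ray("scene",240+255/4,220+315/4),ray("side",230+180/5,60+300/5)]),z-54)
print("bush",tri([ray("scene",240+255/4,220+394/4),ray("side",230+193/5,60+397/5)]))
E
python3 - <<'E'
import cv2
im=cv2.imread("pics/w4.png")[150:300,260:390];cv2.imwrite("pics/w4c.png",cv2.resize(im,None,fx=4,fy=4,interpolation=cv2.INTER_CUBIC))
E
```

```text
[465.95517389 300.21714658 165.6208751 ]
[([307, 175, 30, 32, 603], [321.06, 191.13])]
307 336 175 206
321.5 190.60714721679688 15.615246772766113
166 [np.uint8(182), np.uint8(173), np.uint8(170), np.uint8(176), np.uint8(176), np.uint8(170), np.uint8(171), np.uint8(176), np.uint8(172), np.uint8(169), np.uint8(174), np.uint8(171), np.uint8(172), np.uint8(171)]
169 [np.uint8(183), np.uint8(171), np.uint8(170), np.uint8(176), np.uint8(179), np.uint8(166), np.uint8(164), np.uint8(169), np.uint8(173), np.uint8(173), np.uint8(175), np.uint8(169), np.uint8(170), np.uint8(175)]
172 [np.uint8(181), np.uint8(174), np.uint8(174), np.uint8(111), np.uint8(74), np.uint8(75), np.uint8(80), np.uint8(78), np.uint8(81), np.uint8(79), np.uint8(163), np.uint8(171), np.uint8(172), np.uint8(172)]
175 [np.uint8(182), np.uint8(175), np.uint8(78), np.uint8(79), np.uint8(82), np.uint8(78), np.uint8(82), np.uint8(81), np.uint8(78), np.uint8(83), np.uint8(84), np.uint8(114), np.uint8(172), np.uint8(172)]
178 [np.uint8(182), np.uint8(121), np.uint8(79), np.uint8(74), np.uint8(91), np.uint8(97), np.uint8(127), np
[... 2166 characters left out ...]
nt8(174), np.uint8(175), np.uint8(171)]
211 [np.uint8(178), np.uint8(171), np.uint8(172), np.uint8(171), np.uint8(174), np.uint8(89), np.uint8(89), np.uint8(79), np.uint8(76), np.uint8(65), np.uint8(175), np.uint8(172), np.uint8(176), np.uint8(172)]
bush wrist [468.30582895 302.09268343  58.        ] [468.87495221 302.12170891  58.        ]
knob [466.84096235 300.83275167 196.6208751 ]
[([306, 226, 35, 58, 1658], [322.41, 255.45])]
tip (array([464.9277968 , 300.85685931, 113.01828933]), [np.float64(0.7315662677104355), np.float64(0.7315662677103513)]) 111.62087510122666
bush (array([465.99830123, 301.65837569,  56.99907155]), [np.float64(0.25628507238993004), np.float64(0.2562850723898899)])
```

View pics/w4c.png

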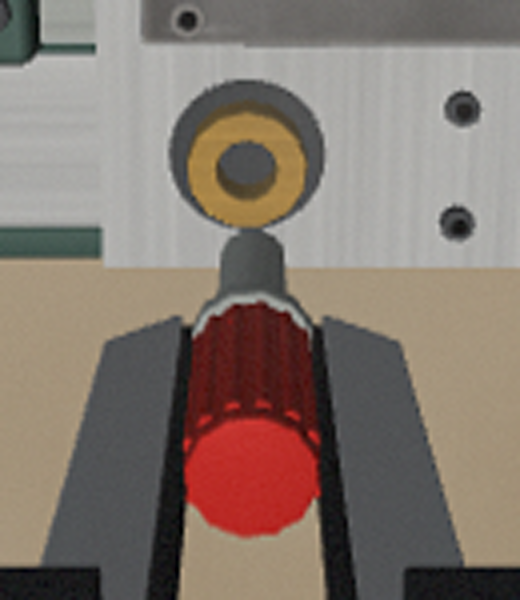

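>>> carry_out(
  series=[
    {"delta_pos":[0.5,1,0],"turn":[0,0,0],"hand":0.1},
    {"delta_pos":[0.5,1,-25],"turn":[0,0,0],"hand":0.1},
    {"delta_pos":[0.5,1,-45],"turn":[0,0,0],"hand":0.1},
    {"delta_pos":[0.5,1,-49],"turn":[0,0,0],"hand":0.1},
    {"delta_pos":[0.5,1,-49],"turn":[0,0,0],"hand":0.1},
    {"delta_pos":[0.5,1,-49],"turn":[0,0,0],"hand":0.1},
  ],
)

```text
clock: 6.35
eef_pos: [466.4, 302.3, 117.6]
eef_rot: [-3.141, -0.001, 0.053]
wrist_force: [-0.7, 0.1, -1.2]
finger_gap: 17.2
```

```bash
python3 - <<'E'
from h import *
for i in range(1):
    s=read_state();print(s["eef_pos"],s["eef_rot"],s["wrist_force"],s["moment"],s["clock"],s["finger_gap"])
im=camera("wrist");cv2.imwrite("pics/w5.png",cv2.resize(im[150:300,260:390,::-1],None,fx=4,fy=4,interpolation=cv2.INTER_CUBIC))
D=camera("side");x0,y0,x1,y1=230,60,350,180;cv2.imwrite(f"pics/s5.png",cv2.resize(D[y0:y1,x0:x1,::-1],None,fx=5,fy=5,interpolation=cv2.INTER_CUBIC))
D=camera("scene");x0,y0,x1,y1=240,240,360,350;cv2.imwrite(f"pics/c5.png",cv2.resize(D[y0:y1,x0:x1,::-1],None,fx=5,fy=5,interpolation=cv2.INTER_CUBIC))
E
```

```text
[466.38352881 302.34252988 117.63533048] [-3.14095665e+00 -1.20947521e-03  5.28075871e-02] [-0.7158886   0.06578886 -1.21692273] [ 0.03976237  0.04246334 -0.01163589] 6.35 17.175128851311747
```

View pics/w5.png

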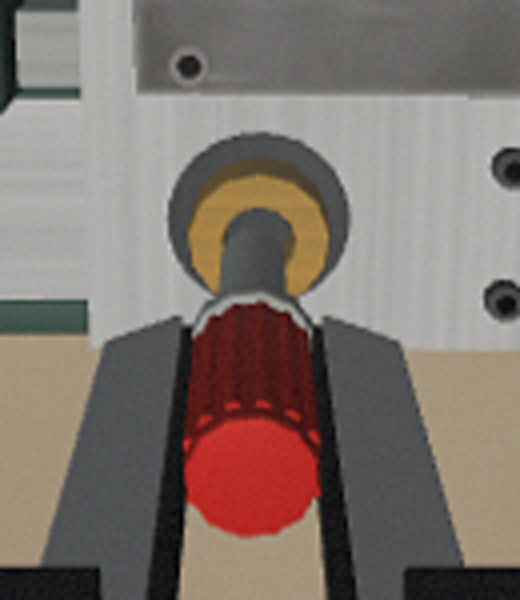

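View pics/s5.png

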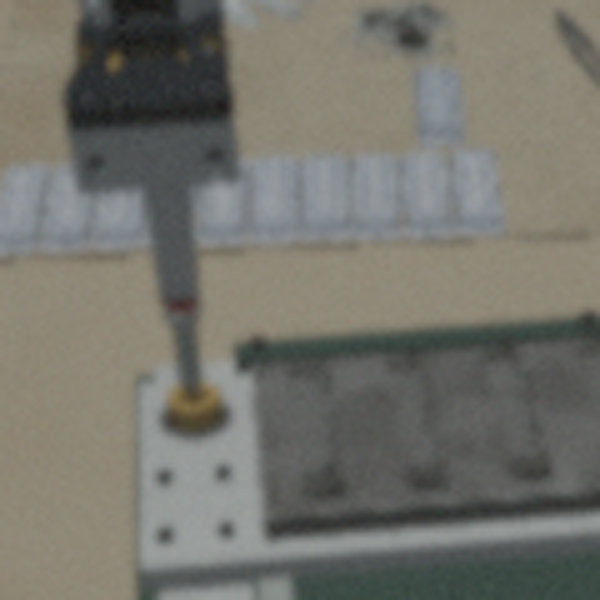

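View pics/c5.png

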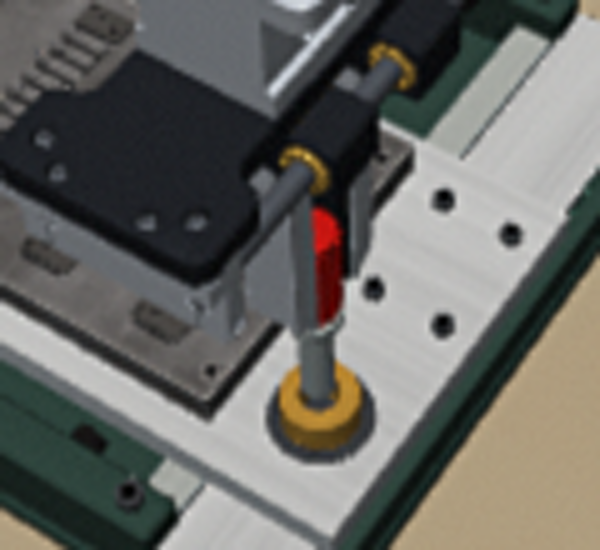

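The pin tip is just above the bush, at about (318,395) in the scene crop. The wrist view puts it about 1 mm too far left (+y), so I correct that and go down gently.

>>> carry_out(
  series=[
    {"delta_pos":[0,-0.8,-2],"turn":[0,0,0],"hand":0.1},
    {"delta_pos":[0,-0.8,-4],"turn":[0,0,0],"hand":0.1},
    {"delta_pos":[0,-0.8,-6],"turn":[0,0,0],"hand":0.1},
    {"delta_pos":[0,-0.8,-8],"turn":[0,0,0],"hand":0.1},
    {"delta_pos":[0,-0.8,-8],"turn":[0,0,0],"hand":0.1},
  ],
)

```text
clock: 7.12
eef_pos: [465.9, 301.3, 108.5]
eef_rot: [3.141, 0.0, 0.053]
wrist_force: [-0.5, 0.2, -0.0]
finger_gap: 17.4
```

>>> carry_out(
  series=[
    {"delta_pos":[0,0,-3],"turn":[0,0,0],"hand":0.1},
    {"delta_pos":[0,0,-6],"turn":[0,0,0],"hand":0.1},
    {"delta_pos":[0,0,-9],"turn":[0,0,0],"hand":0.1},
    {"delta_pos":[0,0,-12],"turn":[0,0,0],"hand":0.1},
    {"delta_pos":[0,0,-15],"turn":[0,0,0],"hand":0.1},
    {"delta_pos":[0,0,-18],"turn":[0,0,0],"hand":0.1},
    {"delta_pos":[0,0,-18],"turn":[0,0,0],"hand":0.1},
  ],
)

```text
clock: 8.0
eef_pos: [466.0, 301.3, 90.5]
eef_rot: [3.141, 0.0, 0.053]
wrist_force: [-0.4, 0.0, -1.4]
finger_gap: 17.6
```

Tip is in the bush at about z 36.5, with little force. Next I find the strip in 1 mm steps.

>>> carry_out(
  series=[
    {"delta_pos":[0,0,-1],"turn":[0,0,0],"hand":0.1},
    {"delta_pos":[0,0,-2],"turn":[0,0,0],"hand":0.1},
    {"delta_pos":[0,0,-3],"turn":[0,0,0],"hand":0.1},
    {"delta_pos":[0,0,-4],"turn":[0,0,0],"hand":0.1},
    {"delta_pos":[0,0,-5],"turn":[0,0,0],"hand":0.1},
    {"delta_pos":[0,0,-5],"turn":[0,0,0],"hand":0.1},
  ],
)

```text
clock: 8.75
eef_pos: [466.0, 301.3, 85.6]
eef_rot: [3.142, 0.0, 0.053]
wrist_force: [0.2, -0.4, -1.1]
finger_gap: 17.2
```

>>> carry_out(
  series=[
    {"delta_pos":[0,0,-0.7],"turn":[0,0,0],"hand":0.1},
    {"delta_pos":[0,0,-1.4],"turn":[0,0,0],"hand":0.1},
    {"delta_pos":[0,0,-1.4],"turn":[0,0,0],"hand":0.1},
  ],
)

```text
clock: 9.12
eef_pos: [466.0, 301.3, 84.3]
eef_rot: [3.142, 0.0, 0.053]
wrist_force: [0.9, -0.2, -1.0]
finger_gap: 17.4
```

>>> carry_out(
  series=[
    {"delta_pos":[0,0,-0.7],"turn":[0,0,0],"hand":0.1},
    {"delta_pos":[0,0,-0.7],"turn":[0,0,0],"hand":0.1},
  ],
)

```text
clock: 9.38
eef_pos: [466.2, 301.4, 84.0]
eef_rot: [-3.141, -0.001, 0.053]
wrist_force: [-0.4, -0.8, 4.5]
finger_gap: 17.7
```

>>> carry_out(
  series=[
    {"delta_pos":[0,0,-0.3],"turn":[0,0,0],"hand":0.1},
    {"delta_pos":[0,0,-0.3],"turn":[0,0,0],"hand":0.1},
    {"delta_pos":[0,0,-0.3],"turn":[0,0,0],"hand":0.1},
  ],
)

```text
clock: 9.75
eef_pos: [466.3, 301.4, 83.9]
eef_rot: [-3.141, -0.001, 0.053]
wrist_force: [-0.6, -1.1, 8.2]
finger_gap: 17.1
```

>>> carry_out(
  series=[
    {"delta_pos":[0.05,-1,0.1],"turn":[0,0,0],"hand":0.1},
    {"delta_pos":[0.1,-2,0.1],"turn":[0,0,0],"hand":0.1},
    {"delta_pos":[0.2,-3.5,0.1],"turn":[0,0,0],"hand":0.1},
    {"delta_pos":[0.25,-5,0.1],"turn":[0,0,0],"hand":0.1},
    {"delta_pos":[0.35,-6.5,0.1],"turn":[0,0,0],"hand":0.1},
    {"delta_pos":[0.4,-8,0.1],"turn":[0,0,0],"hand":0.1},
    {"delta_pos":[0.5,-9.5,0.1],"turn":[0,0,0],"hand":0.1},
  ],
)

```text
clock: 10.62
eef_pos: [466.8, 292.8, 84.0]
eef_rot: [-3.139, -0.002, 0.053]
wrist_force: [-0.3, 6.8, 4.9]
finger_gap: 17.7
```

```bash
python3 - <<'E'
from h import *
s=read_state();print(s["eef_pos"],s["eef_rot"],s["wrist_force"],s["moment"],s["clock"],s["finger_gap"])
D=camera("scene");x0,y0,x1,y1=230,250,350,350;cv2.imwrite(f"pics/c6.png",cv2.resize(D[y0:y1,x0:x1,::-1],None,fx=5,fy=5,interpolation=cv2.INTER_CUBIC))
E
```

```text
[466.82847841 292.83133776  84.00686693] [-3.13935674e+00 -1.52554755e-03  5.27955255e-02] [-0.32090542  6.75106558  4.88859998] [1.60812483e+00 1.68940167e-01 8.04583301e-04] 10.625 17.66244125900888
```

View pics/c6.png

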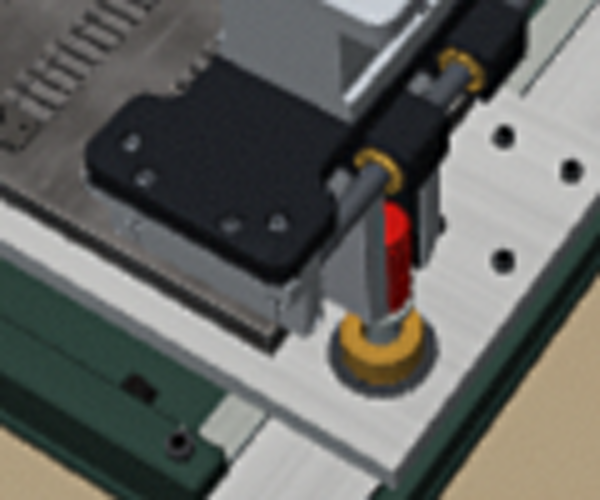

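>>> carry_out(
  series=[
    {"delta_pos":[0.1,-1.5,0],"turn":[0,0,0],"hand":0.1},
    {"delta_pos":[0.15,-3,0],"turn":[0,0,0],"hand":0.1},
    {"delta_pos":[0.25,-4.5,0],"turn":[0,0,0],"hand":0.1},
    {"delta_pos":[0.3,-6,0],"turn":[0,0,0],"hand":0.1},
  ],
)

```text
clock: 11.18
eef_pos: [467.1, 286.8, 84.0]
eef_rot: [-3.139, -0.002, 0.053]
wrist_force: [0.5, 6.6, 3.6]
finger_gap: 17.8
```

>>> carry_out(
  series=[
    {"delta_pos":[0.05,-1,-0.15],"turn":[0,0,0],"hand":0.1},
    {"delta_pos":[0.1,-2,-0.15],"turn":[0,0,0],"hand":0.1},
    {"delta_pos":[0.15,-3,-0.15],"turn":[0,0,0],"hand":0.1},
    {"delta_pos":[0.2,-4,-0.15],"turn":[0,0,0],"hand":0.1},
  ],
)

```text
clock: 11.68
eef_pos: [467.4, 282.9, 84.0]
eef_rot: [-3.139, -0.002, 0.053]
wrist_force: [-1.4, 6.7, 5.4]
finger_gap: 17.5
```

>>> carry_out(
  series=[
    {"delta_pos":[0.05,-1,0],"turn":[0,0,0],"hand":0.1},
    {"delta_pos":[0.1,-2,0],"turn":[0,0,0],"hand":0.1},
    {"delta_pos":[0.15,-3,0],"turn":[0,0,0],"hand":0.1},
    {"delta_pos":[0.2,-4,0],"turn":[0,0,0],"hand":0.1},
  ],
)

```text
clock: 12.18
eef_pos: [467.6, 278.9, 84.0]
eef_rot: [-3.139, -0.002, 0.053]
wrist_force: [0.3, 6.4, 5.2]
finger_gap: 17.2
```

>>> carry_out(
  series=[
    {"delta_pos":[0.05,-1,0],"turn":[0,0,0],"hand":0.1},
    {"delta_pos":[0.1,-2,0],"turn":[0,0,0],"hand":0.1},
    {"delta_pos":[0.15,-3,0],"turn":[0,0,0],"hand":0.1},
    {"delta_pos":[0.2,-4,0],"turn":[0,0,0],"hand":0.1},
  ],
)

```text
clock: 12.68
eef_pos: [467.8, 274.9, 84.0]
eef_rot: [-3.139, -0.002, 0.053]
wrist_force: [-0.2, 6.7, 6.0]
finger_gap: 17.4
```

>>> carry_out(
  series=[
    {"delta_pos":[0.05,-1,0],"turn":[0,0,0],"hand":0.1},
    {"delta_pos":[0.1,-2,0],"turn":[0,0,0],"hand":0.1},
    {"delta_pos":[0.15,-3,0],"turn":[0,0,0],"hand":0.1},
    {"delta_pos":[0.2,-4,0],"turn":[0,0,0],"hand":0.1},
  ],
)

```text
clock: 13.18
eef_pos: [468.0, 270.9, 83.9]
eef_rot: [-3.139, -0.002, 0.053]
wrist_force: [-0.4, 6.9, 5.6]
finger_gap: 17.3
```

>>> carry_out(
  series=[
    {"delta_pos":[0.05,-1,0],"turn":[0,0,0],"hand":0.1},
    {"delta_pos":[0.1,-2,0],"turn":[0,0,0],"hand":0.1},
    {"delta_pos":[0.15,-3,0],"turn":[0,0,0],"hand":0.1},
    {"delta_pos":[0.2,-4,0],"turn":[0,0,0],"hand":0.1},
  ],
)

```text
clock: 13.68
eef_pos: [468.2, 266.9, 84.0]
eef_rot: [-3.139, -0.002, 0.053]
wrist_force: [-0.0, 5.6, 5.9]
finger_gap: 17.7
```

>>> carry_out(
  series=[
    {"delta_pos":[0.05,-1,0],"turn":[0,0,0],"hand":0.1},
    {"delta_pos":[0.1,-2,0],"turn":[0,0,0],"hand":0.1},
    {"delta_pos":[0.15,-3,0],"turn":[0,0,0],"hand":0.1},
    {"delta_pos":[0.2,-4,0],"turn":[0,0,0],"hand":0.1},
  ],
)

```text
clock: 14.18
eef_pos: [468.4, 262.7, 83.9]
eef_rot: [-3.14, -0.002, 0.053]
wrist_force: [0.5, 5.6, 5.0]
finger_gap: 17.6
```

>>> carry_out(
  series=[
    {"delta_pos":[0.05,-1,0],"turn":[0,0,0],"hand":0.1},
    {"delta_pos":[0.1,-2,0],"turn":[0,0,0],"hand":0.1},
    {"delta_pos":[0.15,-3,0],"turn":[0,0,0],"hand":0.1},
    {"delta_pos":[0.2,-4,0],"turn":[0,0,0],"hand":0.1},
  ],
)

```text
clock: 14.68
eef_pos: [468.4, 257.8, 83.3]
eef_rot: [-3.141, -0.0, 0.053]
wrist_force: [2.0, 3.7, 1.5]
finger_gap: 17.8
```

The tip has dropped 0.6 mm and the bearing force has collapsed, so the hole mouth is here. I stop pulling and press down gently.

>>> carry_out(
  series=[
    {"delta_pos":[0,0,-0.7],"turn":[0,0,0],"hand":0.1},
    {"delta_pos":[0,0,-0.7],"turn":[0,0,0],"hand":0.1},
  ],
)

```text
clock: 14.92
eef_pos: [468.2, 257.7, 82.4]
eef_rot: [3.141, 0.0, 0.053]
wrist_force: [2.7, 2.8, 0.9]
finger_gap: 17.5
```

>>> carry_out(
  series=[
    {"delta_pos":[0.2,0,-0.7],"turn":[0,0,0],"hand":0.1},
    {"delta_pos":[0.2,0,-1.4],"turn":[0,0,0],"hand":0.1},
    {"delta_pos":[0.2,0,-1.4],"turn":[0,0,0],"hand":0.1},
  ],
)

```text
clock: 15.3
eef_pos: [468.3, 257.8, 81.0]
eef_rot: [3.141, 0.0, 0.053]
wrist_force: [1.0, 2.1, -1.0]
finger_gap: 17.2
```

>>> carry_out(
  series=[
    {"delta_pos":[0.1,0.1,-1],"turn":[0,0,0],"hand":0.1},
    {"delta_pos":[0.1,0.1,-2],"turn":[0,0,0],"hand":0.1},
    {"delta_pos":[0.1,0.1,-3],"turn":[0,0,0],"hand":0.1},
    {"delta_pos":[0.1,0.1,-3],"turn":[0,0,0],"hand":0.1},
  ],
)

```text
clock: 15.8
eef_pos: [468.4, 257.9, 78.0]
eef_rot: [3.141, 0.0, 0.053]
wrist_force: [0.6, 2.1, -1.7]
finger_gap: 17.6
```

>>> carry_out(
  series=[
    {"delta_pos":[0,0.1,-1],"turn":[0,0,0],"hand":0.1},
    {"delta_pos":[0,0.1,-2],"turn":[0,0,0],"hand":0.1},
    {"delta_pos":[0,0.1,-3],"turn":[0,0,0],"hand":0.1},
    {"delta_pos":[0,0.1,-4],"turn":[0,0,0],"hand":0.1},
    {"delta_pos":[0,0.1,-5],"turn":[0,0,0],"hand":0.1},
    {"delta_pos":[0,0.1,-5],"turn":[0,0,0],"hand":0.1},
  ],
)

```text
clock: 16.55
eef_pos: [468.4, 258.0, 73.0]
eef_rot: [3.142, 0.0, 0.053]
wrist_force: [1.0, 0.9, -2.4]
finger_gap: 17.6
```

>>> carry_out(
  series=[
    {"delta_pos":[0,0,-0.6],"turn":[0,0,0],"hand":0.1},
    {"delta_pos":[0,0,-1.2],"turn":[0,0,0],"hand":0.1},
    {"delta_pos":[0,0,-1.2],"turn":[0,0,0],"hand":0.1},
  ],
)

```text
clock: 16.92
eef_pos: [468.5, 258.0, 72.1]
eef_rot: [-3.142, -0.0, 0.053]
wrist_force: [0.8, 0.4, 1.4]
finger_gap: 17.8
```

>>> carry_out(
  series=[
    {"delta_pos":[0,0,-0.3],"turn":[0,0,0],"hand":0.1},
    {"delta_pos":[0,0,-0.3],"turn":[0,0,0],"hand":0.1},
  ],
)

```text
clock: 17.18
eef_pos: [468.6, 258.0, 72.0]
eef_rot: [-3.142, -0.0, 0.053]
wrist_force: [-1.1, 1.0, 6.0]
finger_gap: 17.4
```

>>> carry_out(
  series=[
    {"delta_pos":[0,0,0],"turn":[0,0,0],"hand":0.45},
    {"delta_pos":[0,0,0],"turn":[0,0,0],"hand":0.45},
    {"delta_pos":[0,0,0],"turn":[0,0,0],"hand":0.45},
    {"delta_pos":[0,0,0],"turn":[0,0,0],"hand":0.45},
  ],
)

```text
clock: 17.68
eef_pos: [468.5, 258.0, 71.6]
eef_rot: [3.142, 0.0, 0.053]
wrist_force: [-0.8, 0.1, 0.2]
finger_gap: 42.0
```

>>> carry_out(
  series=[
    {"delta_pos":[0,0,15],"turn":[0,0,0],"hand":0.45},
    {"delta_pos":[0,0,50],"turn":[0,0,0],"hand":0.45},
    {"delta_pos":[0,0,90],"turn":[0,0,0],"hand":0.45},
    {"delta_pos":[0,0,130],"turn":[0,0,0],"hand":0.45},
    {"delta_pos":[0,0,130],"turn":[0,0,0],"hand":0.45},
    {"delta_pos":[0,0,130],"turn":[0,0,0],"hand":0.45},
  ],
)

```text
clock: 18.42
eef_pos: [468.2, 257.9, 201.5]
eef_rot: [3.141, 0.0, 0.053]
wrist_force: [0.5, -0.2, -0.4]
finger_gap: 41.9
```

```bash
python3 - <<'E'
from h import *
s=read_state();print(s["eef_pos"],s["wrist_force"],s["clock"],s["finger_gap"])
im=camera("wrist");cv2.imwrite("pics/w7.png",im[:,:,::-1])
D=camera("scene");x0,y0,x1,y1=230,230,350,350;cv2.imwrite(f"pics/c7.png",cv2.resize(D[y0:y1,x0:x1,::-1],None,fx=5,fy=5,interpolation=cv2.INTER_CUBIC))
D=camera("side");x0,y0,x1,y1=230,90,350,190;cv2.imwrite(f"pics/s7.png",cv2.resize(D[y0:y1,x0:x1,::-1],None,fx=5,fy=5,interpolation=cv2.INTER_CUBIC))
print(proj("scene",[468.4,258,103])*5-[1150,1150],proj("side",[468.4,258,103])*5-[1150,450])
print(proj("scene",[468.4,258,58])*5-[1150,1150],proj("side",[468.4,258,58])*5-[1150,450])
E
```

```text
[468.22640823 257.90445546 201.45621827] [ 0.48740193 -0.19615063 -0.39627413] 18.425 41.88986638275306
[438.92625396 265.66451318] [185.60733099 219.02901783]
[440.38226937 345.93977195] [195.09817556 297.82761956]
```

View pics/c7.png

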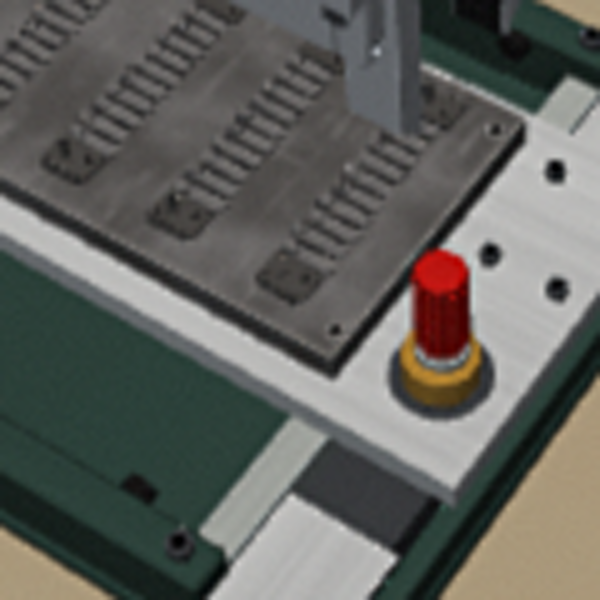

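View pics/w7.png

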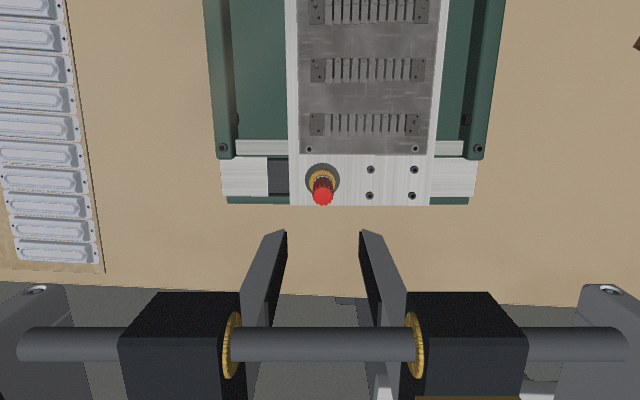

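View pics/s7.png

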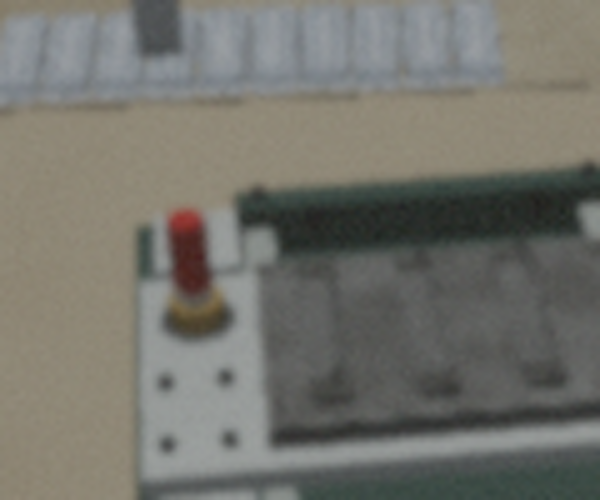

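The collar is on the bush and the knob stands upright. In the scene crop the knob top is at (440,267), against (439,266) predicted for fully home. In the side crop it is at (185,218), against (186,219). The gripper is clear.

```bash
python3 -c "
from cell import *
print(sign_off())"
```

```text
the job is handed in; nothing more can be done
None
```

The nest is locked at its work station: the middle-sized red-knobbed pin is fully home in the bush and the blind hole, and released. I handed the job in at about 18.6 s of the 69 s allowed. `sign_off` reports no verdict, so success rests on my own checks.

- **Insertion:** I took the pin from the wooden block and lowered it through the bush until the tip touched the strip, at tool height 84 mm.
- **Slide:** I pulled the nest right with about 6–7 N of bearing and 6–7 N of pull. The pin travelled about 43 mm until the tip dropped. I stopped pulling there and pressed the pin down.
- **Pin depth:** The tool went down 12.0 mm from strip contact to collar contact, which is the drop expected for fully home.
- **Position and upright:** After release, the scene and side views put the knob top within about half a pixel of where a fully home, upright pin should be.
- **Forces:** No reading at the wrist passed about 9 N. I could only read forces at the end of each move, so brief peaks in between were not seen.
- **Other items:** The gripper was clear of everything at hand-in. I did not touch the tools or combs as far as I saw, but I took no final full picture to confirm where they lie.

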